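Load the wheel and index the plate to the third click

ROBOT

A 7-joint arm with a two-finger parallel gripper is mounted at the origin on the work surface. World frame = base frame: x ahead of the robot, y to its left, z up, the work surface at z = 0. Lengths are in m, angles in rad, forces in N, time in s.
With the tool pointing down it reaches from about 0.4 to 0.85 m from the base axis. Payload 10.4 kg.
Tool frame: the origin (TCP) lies on the centre line of the jaws, within the pads' length; the fingertips stand 11 mm ahead of it and the grasp point (between the pads) lies 8 mm behind it (env.tcp_to_tips is the distance from the TCP to the fingertips, in m); z points along the fingers, y is the line along which they close (so a half turn about z gives the same grasp; the last joint's range is limited). The gripper opens to 85 mm and grips with 20 to 120 N. Pads are 22 mm wide; open, the fingers measure 114 mm over their backs; the gripper's body (76 mm by 85 mm) begins 54 mm behind the grasp point. The pads swing forward as they close: fully open they stand 13 mm farther back than shut.
Start: joints at [1.156, 0.332, -0.065, 1.46, 0.022, 1.35, -0.088], TCP at [0.239, -0.578, 0.21] pointing down, gripper open.
Joint ranges: [-2.6, 2.6], [-0.5, 2.12], [-1.47, 1.34], [0.16, 2.42], [-1.27, 4.41], [0.06, 2.06], [-2.6, 2.6]. Speed limits (rad/s): [2.22, 2.22, 2.79, 2.79, 3.14, 3.14, 3.14].

INTERFACE

Orientations are given as a rotation vector (axis times angle).
In Python, from rig import env, snapshot, calibration, spotter gives the robot as it stands.
- The arm moves only by the tool carry_out, never from a script. Its argument "increments" is one flat list of numbers, 5 for each row, row after row: the shift along the world's x, y, z in m, then the turn about the world's z in rad, then the finger opening in m, from 0 to 0.0854. A call has 1 to 5 rows; each row shifts and turns the commanded pose from where the row before left it; what a row does not reach is not made up. A row lasts 1/8 s, in which the tool goes at most 62.5 mm and 10.7 degrees, less where a joint would pass 70% of its speed; a pose out of reach is approached as far as the arm can. A call is refused whole if a number of a shift passes 0.0625 or a number of a turn 0.188, either way. A call with a gripper value outside its range is refused whole. The fingers move at their own pace and stop on an object; the grip force is fixed at half the most. Time passes only in rows, so rows that do not move let the fingers close. It gives the time, the measured TCP pose, the force, the opening and the grip force at its end, in the units of the state.
- env.get_obs(): the state, without advancing time (a new reading comes with each control period).
- snapshot(name): name is "side" or "top" or "wrist"; returns (picture, depth): 480x640x3 uint8, red, green, blue; 480x640 float32, m along the optical axis (not along the pixel's ray), 0 where there is no reading.
- calibration(name): a dict with "vfov" (degrees; the focal length in pixels is half the picture's height over the tangent of half this angle, whatever the lens; pixels are square), "cx", "cy" (the principal point, pixels), "rvec" (rotation vector, rad) and "tvec" (3), from world to camera coordinates, as OpenCV has them; the wrist camera has in their place "tool_from_camera" (4x4, takes a point from camera to tool coordinates, whose origin is the TCP and whose axes are the flange's). Camera axes: x right, y down, z forward; pixel columns grow to the right and rows downward; lengths in m; the calibration is good to about 2 mm. A picture is of the moment at which its call begins: read the wrist's pose just before it. calibration takes no time and is no camera call.
- env.close_job(): hands the job in; it is judged then, once.
Trained networks look in the newest picture that a camera, given by its name, has taken for a name from the list of things; names that differ only in an ending like _2 or _b are one class to them, and where a whole thing is asked for, a point or a joint stands for the part that bears it (a point fixed in the world has none). Each returns a list of dicts, best first, with "confidence" (0 to 1); they miss things now and then, are a little off and sometimes report something else, mostly with a low value. They report only what shows in the picture. A call takes as long as a camera call. They do not tell look-alikes from the thing itself.
- spotter.spot_in(camera, query): "location" ([column, row] in pixels, amid what is visible of it).
- spotter.masks_of(camera, query): "mask" (480x640 bool, what is visible of it) and "location" ([column, row] in pixels, amid what is visible of it).
The state is a dict: "time_s": time; "joint_pos": joint angles; "qvel": joint speeds; "joint_efforts": joint torques, N m; "eef_pos": TCP position; "tcp_rot": TCP orientation; "force": force on the tool from outside, world axes, zero at the start; "moment": the same for the moment, N m; "grip_width": finger opening in m; "grip_force": force on a finger pad.
Only numpy, scipy, OpenCV 4.12 (cv2) and the standard library are available. Lean on these libraries where they do the work, as an engineer would, in place of code of your own. Each camera call takes 0.05 s, during which the arm holds its last target. There are 200 camera calls.

TASK

Pick up the printed grey wheel gently - it is thin-walled and cracks if squeezed or pushed hard - and seat it flat on the post of the indexing fixture, then let go of it. After that take the bar knob in the middle, turn the plate back (anticlockwise seen from above) against its home stop, and from there turn it clockwise, counting the clicks, to the third click and never past it. Finish while still holding the knob there at the third click, plate at rest and wheel still on its post, and leave everything else on the table alone.

Things in the scene. Friction and masses are not known exactly. Their poses are not given: they have to be found in the camera images.
- wheel: Printed wheel: plain grey plastic ring, 56 mm outside, 30 mm tall, 20 mm through bore, about 50 g, lying flat among a bigger black tyre (90 mm, no open bore) and a steel motor can (36 mm), in any of three places. Origin: centre of its underside, z its axis. It breaks above 90 N of finger contact, both fingers added (a 40 N grip is safe) or if pushed on the plate or post with over 40 N.
- seat (a point): Foot of the one post on the plate, on the plate's upper face, 41 mm above the table, 75 mm from the plate's axis: where a seated wheel's origin lies. Steel post, 15 mm diameter for 24 mm, then tapering to a 6 mm tip 34 mm above this point. x points outwards from the plate's axis, z up. It moves with the plate.
- plate: Round aluminium plate (200 mm) with a black bar knob in its middle, on a grey round housing (244 mm), bolted down but elsewhere and turned otherwise each time. Bar 50 mm long (x, pointing at the post), 14 mm thick (y), 42 mm tall (z). Bar from 50 to 92 mm above the table, on a 36 mm boss. Origin: on the plate's axis at table height.
- knob_grip (a point): Point to grip on the knob: on the plate's axis, 28 mm above the bar's underside, 14 mm below its top, 78 mm above the table. Axes as the plate's; take the bar by its two flat sides (along y).
- index (a joint): Angle of plate and knob (one piece): 0 rad at the hard home stop, growing clockwise from above. Sprung notches every 24 deg: clicks at 0.419, 0.838, 1.257 (third), on to 2.51. It starts at rest at click 1 or 2. About 0.17 N m to leave a notch; it then snaps into the next. Black ticks on the housing mark the notches, the thick long one home; the post's line points at them.
Not all that is in view belongs to the job. Leave any green or yellow look-alike of the wheel alone.

How it is judged:
By the outcome, as a careful person would: the job done as asked, in the order asked, and still so for the second after the job is handed in, while the arm keeps its last pose, push and grip.
It also fails if it takes over 58 s, if anything falls off the work surface, if the arm or the gripper's body presses on something with over 40 N, if the wrist force passes 120 N, or if a joint passes its speed limit or range.

## Working session

There is one attempt and no reset: what is moved stays moved. The work goes in short steps, Python scripts to look and compute and a tool call to move; the robot and the scene stay as the last step left them, time stands still between calls to the robot, and variables do not carry over. Pictures are saved under pics/ and viewed, at most 10 in all, crops included, and the job is handed in when it is done.

Besides the shell and the picture viewer there is one more tool, called after "Call:" by a JSON object that holds its "op" and its "data". carry_out: Moves the arm, as the interface text tells. Its arguments: {"type":"object","properties":{"increments":{"type":"array","items":{"type":"number"}}},"required":["increments"]}

```bash
mkdir -p pics; ls; cat > h.py <<'E'
import numpy as np, cv2
from rig import env, snapshot, calibration, spotter
from scipy.spatial.transform import Rotation as R
def cam(name, obs=None):
    c=calibration(name); f=240/np.tan(np.radians(c["vfov"])/2)
    if "rvec" in c:
        Rm=R.from_rotvec(np.ravel(c["rvec"])).as_matrix(); t=np.ravel(c["tvec"])
        return f,c["cx"],c["cy"],Rm.T,-Rm.T@t
    T=np.array(c["tool_from_camera"]); Rt=R.from_rotvec(obs["tcp_rot"]).as_matrix()
    return f,c["cx"],c["cy"],Rt@T[:3,:3],Rt@T[:3,3]+np.array(obs["eef_pos"])
def cloud(name,depth,obs=None):
    f,cx,cy,Rm,o=cam(name,obs); v,u=np.mgrid[:480,:640]
    P=np.stack([(u-cx)/f*depth,(v-cy)/f*depth,depth],-1)@Rm.T+o
    P[depth<=0]=np.nan
    return P
def save(n,img): cv2.imwrite(f"pics/{n}.png",img[...,::-1])
E
python3 - <<'E'
from h import *
o=env.get_obs(); print(o)
im,d=snapshot("top"); save("top",im); np.save("top_d.npy",d); np.save("top_i.npy",im)
print(calibration("top"))
P=cloud("top",d)
for q in ["wheel","plate","seat","knob_grip"]:
    for r in spotter.spot_in("top",q)[:4]:
        u,v=np.int32(np.round(r["location"])); print(q,r,np.round(P[v,u],3))
im,d=snapshot("side"); save("side",im)
E
```

```text
pics
{'time_s': 0.0, 'joint_pos': array([ 1.15641529,  0.33285467, -0.06467555,  1.46101086,  0.02161854,
        1.34987812, -0.08844307]), 'qvel': array([ 0.00106737,  0.00041737,  0.00015323,  0.00124124, -0.0004178 ,
        0.00096526,  0.00247991]), 'joint_efforts': array([-1.69085688e-04, -6.25456166e+01,  4.92401782e-02, -3.91603410e+01,
        1.61472335e-02,  9.92636138e-03,  2.96933899e-05]), 'eef_pos': array([ 0.23845588, -0.57725904,  0.20949344]), 'tcp_rot': array([-3.08011163e+00, -6.11299247e-01,  5.91163513e-04]), 'force': array([-0.69533262, -0.66306403, -0.1435878 ]), 'moment': array([-0.02103518, -0.02136926, -0.01942479]), 'grip_force': 0.0, 'grip_width': 0.08509088656249099}
{'vfov': 51.84170723751209, 'cx': 317.2225539047344, 'cy': 234.601618762859, 'rvec': array([ 2.16249738, -2.114322  ,  0.16383534]), 'tvec': array([0.09456591, 0.51476371, 0.73026129])}
wheel {'location': [246.1, 262.3], 'confidence': 0.84} [0.471 0.221 0.001]
wheel {'location': [271.2, 331.9], 'confidence': 0.68} [0.361 0.174 0.03 ]
wheel {'location': [260.7, 199.5], 'confidence': 0.65} [0.572 0.199 0.014]
plate {'location': [435.8, 212.1], 'confidence': 0.63} [ 0.548 -0.074  0.064]
seat {'location': [429.3, 211.2], 'confidence': 0.55} [ 0.543 -0.057  0.091]
knob_grip {'location': [434.8, 209.0], 'confidence': 0.77} [ 0.546 -0.066  0.093]
```

View pics/top.png

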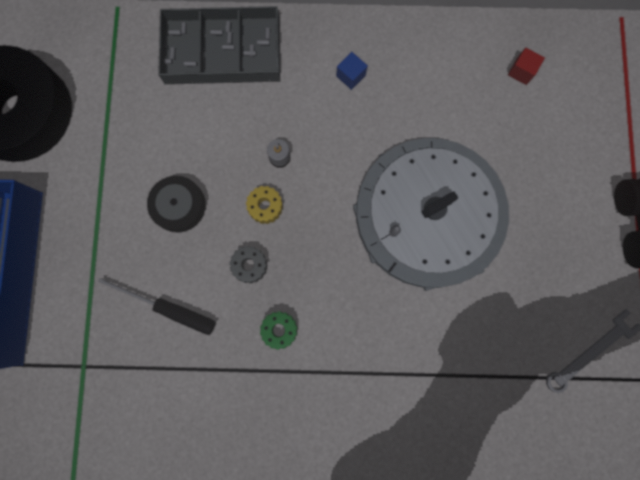

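The grey wheel is at about (249,263), between the yellow (264,203) and green (279,330) look-alikes. The plate centre is near (434,211), the post at (394,229), and the thick home tick at (392,267). I'll measure these.

```bash
python3 - <<'E'
from h import *
d=np.load("top_d.npy"); im=np.load("top_i.npy"); P=cloud("top",d)
def box(u,v,r,z0,z1):
    q=P[v-r:v+r,u-r:u+r].reshape(-1,3); return q[(q[:,2]>z0)&(q[:,2]<z1)]
w=box(249,263,28,.02,.04); print("wheel",len(w),w.mean(0),w.min(0),w.max(0), cv2.minEnclosingCircle(w[:,:2].astype(np.float32)))
p=box(434,211,75,.036,.046); print("plate", cv2.minEnclosingCircle(p[:,:2].astype(np.float32)),np.median(p[:,2]))
k=box(440,205,30,.085,.10); print("knob",len(k),k.mean(0),cv2.minAreaRect(k[:,:2].astype(np.float32)))
s=box(394,229,9,.055,.085); print("post",len(s),s.mean(0),s.max(0))
f,cx,cy,Rm,o=cam("top")
def at(u,v,z):
    r=Rm@np.array([(u-cx)/f,(v-cy)/f,1]); return o+r*(z-o[2])/r[2]
print(at(392,267,.036),at(371,244,.036))
E
cd pics; python3 -c "
import cv2;i=cv2.imread('top.png')[125:300,345:520];cv2.imwrite('crop.png',cv2.resize(cv2.convertScaleAbs(i,alpha=1.6),None,fx=3.4,fy=3.4,interpolation=2))"
```

```text
wheel 944 [0.46513169 0.21406192 0.03023843] [0.43691715 0.18584079 0.02004152] [0.49381725 0.24220079 0.03519947] ((0.4657362401485443, 0.21443518996238708), 0.029138818383216858)
plate ((0.5578609108924866, -0.07721557468175888), 0.10036035627126694) 0.04158666798796212
knob 323 [ 0.55676395 -0.0760282   0.09209207] ((0.5576835870742798, -0.07714889943599701), (0.014166411012411118, 0.051202237606048584), 30.384899139404297)
post 83 [ 0.51809564 -0.0114047   0.06936288] [ 0.5259285  -0.00524372  0.07764393]
[ 0.46486643 -0.0111075   0.036     ] [0.50019506 0.02170112 0.036     ]
```

View pics/crop.png

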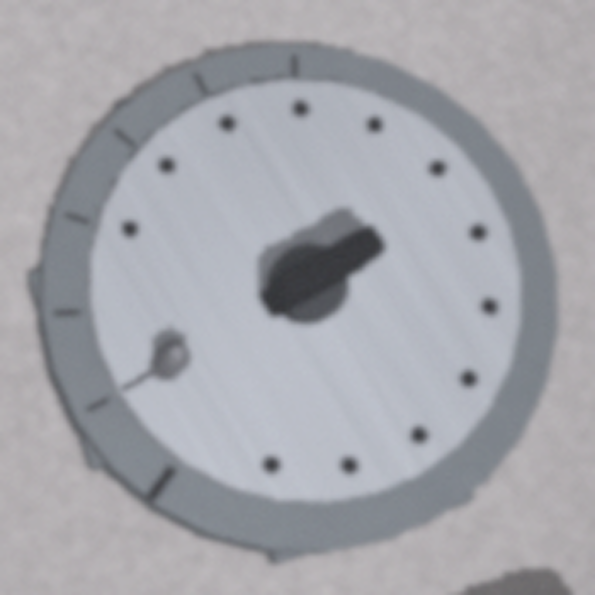

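The plate is at click 1 (post direction about 120.5°, home 144.5°, third click 72.5°), with its centre at (0.5577, -0.0772). The wheel is at (0.4655, 0.2142), so I'm moving above it.

Call:
{"op": "carry_out", "data": {"increments": [0.028,0.054,0,-0.054,0.0854,0.028,0.054,0,-0.054,0.0854,0.028,0.054,0,-0.054,0.0854,0.028,0.054,0,-0.054,0.0854,0.028,0.054,0,-0.054,0.0854]}}

```text
time_s: 0.92
eef_pos: [0.3793, -0.3058, 0.2106]
tcp_rot: [3.135, 0.188, 0.001]
force: [0.7, -0.8, -0.2]
grip_width: 0.0852
grip_force: 0.0
```

Call:
{"op": "carry_out", "data": {"increments": [0.014,0.056,0,0,0.0854,0.014,0.056,0,0,0.0854,0.014,0.056,0,0,0.0854,0.014,0.056,0,0,0.0854,0.014,0.056,0,0,0.0854]}}

```text
time_s: 1.55
eef_pos: [0.4489, -0.0259, 0.2106]
tcp_rot: [3.135, 0.191, 0.001]
force: [1.0, -1.2, -0.2]
grip_width: 0.0852
grip_force: 0.0
```

Call:
{"op": "carry_out", "data": {"increments": [0.004,0.055,-0.01,0,0.0854,0.004,0.055,-0.02,0,0.0854,0.004,0.055,-0.02,0,0.0854,0.004,0.055,-0.02,0,0.0854,0,0,0,0,0.0854]}}

```text
time_s: 2.17
eef_pos: [0.4628, 0.1967, 0.139]
tcp_rot: [-3.133, -0.202, 0.004]
force: [0.3, -0.5, -0.3]
grip_width: 0.085
grip_force: 0.0
```

```bash
python3 - <<'E'
from h import *
o=env.get_obs(); im,d=snapshot("wrist"); save("w1",im); P=cloud("wrist",d,o)
print(o["eef_pos"],o["tcp_rot"],env.tcp_to_tips)
for r in spotter.masks_of("wrist","wheel")[:4]:
    q=P[r["mask"]]; t=q[(q[:,2]>.025)&(q[:,2]<.037)]
    print(r["confidence"],r["location"],len(t),t.mean(0) if len(t) else 0,np.ptp(t,axis=0) if len(t) else 0, cv2.minEnclosingCircle(t[:,:2].astype(np.float32)) if len(t) else 0, im[r["mask"]].mean(0))
E
```

```text
[0.46282823 0.19670486 0.13904986] [-3.13305947 -0.20174764  0.00405511] 0.011
0.89 [352.2, 344.3] 3124 [0.36679347 0.16264925 0.03088381] [0.05703087 0.05734581 0.00864023] ((0.3642020523548126, 0.16200293600559235), 0.029637567698955536) [ 51.79494448 104.92936452  61.97472242]
0.76 [359.2, 80.0] 5428 [0.56399185 0.19274582 0.03106888] [0.0571264  0.0574686  0.00922007] ((0.5633425116539001, 0.19264522194862366), 0.028987281024456024) [114.51987393  97.32358606  35.639993  ]
0.7 [302.4, 229.3] 4009 [0.46684901 0.21404164 0.03101016] [0.05746247 0.0571633  0.00886304] ((0.46516695618629456, 0.21393044292926788), 0.02908249944448471) [103.7733805  106.63630334 108.27083794]
0.44 [619.1, 173.3] 728 [0.54253814 0.01308833 0.03481032] [0.13456215 0.06270052 0.00709448] ((0.5326478481292725, -0.013812465593218803), 0.07231669127941132) [82.44852727 84.96864975 89.37343249]
```

View pics/w1.png

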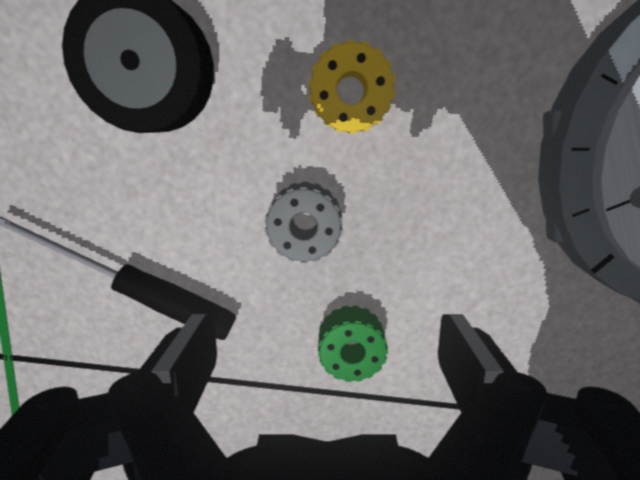

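The grey wheel is at (303,225), between yellow (351,88) and green (352,352). Its position is confirmed at (0.4655, 0.214), so I'm shifting over and going partway down.

Call:
{"op": "carry_out", "data": {"increments": [0,0.022,0,0,0.0854,0,0,-0.04,0,0.0854,0,0,-0.035,0,0.0854,0,0,0,0,0.0854,0,0,0,0,0.0854]}}

```text
time_s: 2.9
eef_pos: [0.4658, 0.2139, 0.0669]
tcp_rot: [-3.136, -0.189, -0.003]
force: [1.2, -0.8, -0.3]
grip_width: 0.0854
grip_force: 0.0
```

Call:
{"op": "carry_out", "data": {"increments": [0,0,-0.025,0,0.0854,0,0,-0.02,0,0.0854,0,0,-0.005,0,0.075,0,0,0,0,0.066,0,0,0,0,0.062]}}

```text
time_s: 3.52
eef_pos: [0.4652, 0.2146, 0.0161]
tcp_rot: [-3.135, -0.191, -0.002]
force: [-0.2, -0.7, 0.9]
grip_width: 0.0622
grip_force: 0.0
```

Call:
{"op": "carry_out", "data": {"increments": [0,0,0,0,0.0585,0,0,0,0,0.0565,0,0,0,0,0.0555]}}

```text
time_s: 3.9
eef_pos: [0.4647, 0.2144, 0.0154]
tcp_rot: [3.136, 0.191, 0.0]
force: [0.3, -0.2, 0.3]
grip_width: 0.0556
grip_force: 0.0
```

Call:
{"op": "carry_out", "data": {"increments": [0,0,0,0,0.055,0,0,0,0,0.0548]}}

```text
time_s: 4.15
eef_pos: [0.4647, 0.2144, 0.0154]
tcp_rot: [3.136, 0.191, 0.0]
force: [-0.6, 0.9, -0.3]
grip_width: 0.055
grip_force: 0.0
```

Call:
{"op": "carry_out", "data": {"increments": [0,0,0,0,0.0545,0,0,0,0,0.0542]}}

```text
time_s: 4.4
eef_pos: [0.4647, 0.2144, 0.0153]
tcp_rot: [3.136, 0.191, 0.0]
force: [-0.2, 0.4, 0.8]
grip_width: 0.0541
grip_force: 0.0
```

```bash
python3 - <<'E'
from h import *
o=env.get_obs(); im,d=snapshot("wrist"); save("w2",im); print(o["grip_width"],o["grip_force"],o["force"])
E
```

```text
0.05409381931100704 0.0 [-0.15767953  0.42884453  0.81522689]
```

View pics/w2.png

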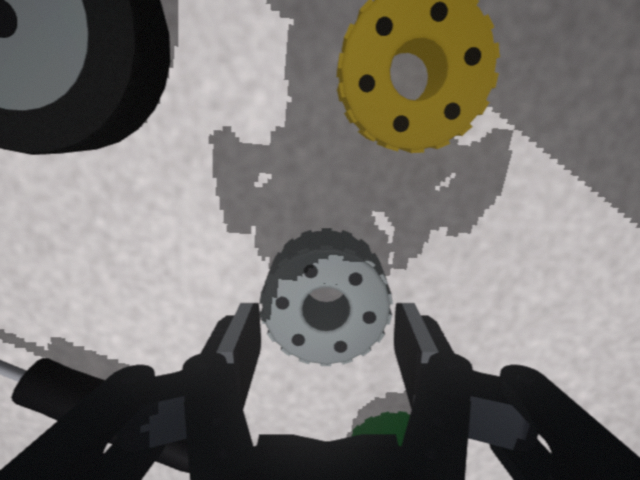

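The wheel at (326,305) sits centred between the pads, which are just short of touching it. I'll keep closing in small steps.

Call:
{"op": "carry_out", "data": {"increments": [0,0,0,0,0.0537,0,0,0,0,0.0532]}}

```text
time_s: 4.7
eef_pos: [0.4647, 0.2144, 0.0153]
tcp_rot: [3.136, 0.191, 0.0]
force: [-0.3, -0.2, -0.5]
grip_width: 0.0533
grip_force: 0.0
```

Call:
{"op": "carry_out", "data": {"increments": [0,0,0,0,0.0528,0,0,0,0,0.0524]}}

```text
time_s: 4.95
eef_pos: [0.4646, 0.2143, 0.0153]
tcp_rot: [3.136, 0.191, -0.0]
force: [-0.4, 0.6, 0.1]
grip_width: 0.052
grip_force: 0.0
```

```bash
python3 - <<'E'
from h import *
o=env.get_obs(); im,d=snapshot("wrist"); P=cloud("wrist",d,o); save("w3",im)
Rt=R.from_rotvec(o["tcp_rot"]).as_matrix(); T=(P-o["eef_pos"])@Rt
for r in spotter.masks_of("wrist","wheel")[:3]:
    q=P[r["mask"]]; t=q[(q[:,2]>.025)&(q[:,2]<.037)]; print(r["confidence"],r["location"],cv2.minEnclosingCircle(t[:,:2].astype(np.float32)))
print(o["grip_width"],o["grip_force"])
for v in range(290,371,16):
    print(v,[(u,*np.round(1000*T[v,u]).astype(int)) for u in (215,230,245,255,270,326,380,392,405,415,430) if d[v,u]>0])
E
```

```text
0.79 [322.5, 300.8] ((0.46540170907974243, 0.21414019167423248), 0.029197486117482185)
0.7 [384.2, 425.6] ((0.0, 0.0), 0.0)
0.63 [424.2, 63.7] ((0.5630961060523987, 0.19221453368663788), 0.029278695583343506)
0.05204708262715502 0.0
290 [(215, np.int64(-4), np.int64(-56), np.int64(14)), (230, np.int64(-4), np.int64(-48), np.int64(14)), (245, np.int64(-4), np.int64(-40), np.int64(14)), (255, np.int64(-3), np.int64(-35), np.int64(13)), (270, np.int64(10), np.int64(-23), np.int64(-16)), (326, np.int64(-4), np.int64(1), np.int64(14)), (380, np.int64(10), np.int64(24), np.int64(-16)), (392, np.int64(-4), np.int64(34), np.int64(14)), (405, np.int64(-3), np.int64(41), np.int64(13)), (415, np.int64(-3), np.int64(46), np.int64(13)), (430, np.int64(-4), np.int64(54), np.int64(14))]
306 [(215, np.int64(-13), np.int64(-57), np.int64(15)), (230, np.int64(-13), np.int64(-49), np.int64(14)), (245, np.int64(11), np.int64(-30), np.int64(-33)), (255, np.int64(11), np.int64(-26), np.int64(-33)), (270, np.int64(3), np.int64(-23), np.int64(-16)), (326, np.int64(-9), np.int64(1), np.int64(7)), (392, np.in
[... 1715 characters left out ...]
 np.int64(3), np.int64(27), np.int64(-53)), (415, np.int64(10), np.int64(28), np.int64(-63)), (430, np.int64(12), np.int64(32), np.int64(-66))]
370 [(215, np.int64(12), np.int64(-30), np.int64(-73)), (230, np.int64(12), np.int64(-26), np.int64(-74)), (245, np.int64(1), np.int64(-25), np.int64(-59)), (255, np.int64(-9), np.int64(-25), np.int64(-44)), (270, np.int64(-51), np.int64(-30), np.int64(14)), (326, np.int64(-51), np.int64(1), np.int64(14)), (380, np.int64(-51), np.int64(30), np.int64(14)), (392, np.int64(-51), np.int64(36), np.int64(13)), (405, np.int64(-2), np.int64(27), np.int64(-55)), (415, np.int64(4), np.int64(28), np.int64(-64)), (430, np.int64(12), np.int64(30), np.int64(-74))]
```

View pics/w3.png

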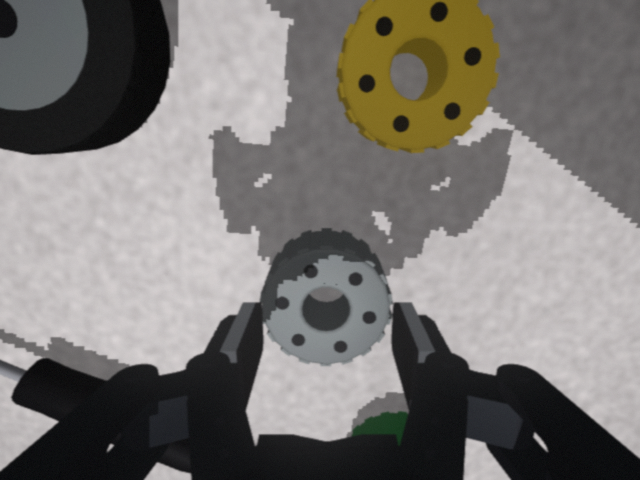

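The wrist depth suggests the fingertips end above the wheel's top, so I'm checking with the side camera.

```bash
python3 - <<'E'
from h import *
o=env.get_obs(); im,d=snapshot("side"); P=cloud("side",d)
f,cx,cy,Rm,oc=cam("side")
def proj(p): q=Rm.T@(np.array(p)-oc); return (f*q[0]/q[2]+cx, f*q[1]/q[2]+cy)
e=o["eef_pos"]; print("cam",oc,"tcp px",proj(e),"tips",proj(e-[0,0,.011]),"+50",proj(e+[0,0,.05]))
m=(np.abs(P[...,0]-e[0])<.025)&(np.abs(P[...,1]-e[1])<.06)
Rt=R.from_rotvec(o["tcp_rot"]).as_matrix(); T=(P-e)@Rt
for y0 in range(-60,60,6):
    s=m&(T[...,1]*1000>=y0)&(T[...,1]*1000<y0+6); z=P[s][:,2]; z=z[z>.006]
    if len(z): print(y0,len(z),np.round(np.percentile(z,[0,10,50,90]),3))
u,v=proj(e+[0,0,.03]); u,v=int(u),int(v); c=im[max(0,v-70):v+70,max(0,u-90):u+90]
save("s1",cv2.resize(cv2.convertScaleAbs(c,alpha=1.5),None,fx=4,fy=4))
E
```

```text
cam [ 0.44853143 -0.33954654  0.60357846] tcp px (np.float64(294.3437583649679), np.float64(204.50332241346018)) tips (np.float64(294.55873109702566), np.float64(208.67182658173988)) +50 (np.float64(293.30521848415987), np.float64(184.3651505595963))
-36 3 [0.044 0.045 0.048 0.05 ]
-30 29 [0.028 0.03  0.055 0.077]
-24 18 [0.027 0.028 0.029 0.065]
-18 30 [0.027 0.029 0.03  0.12 ]
-12 36 [0.024 0.029 0.03  0.129]
-6 29 [0.021 0.028 0.03  0.032]
0 37 [0.028 0.029 0.03  0.335]
6 68 [0.011 0.024 0.03  0.335]
12 115 [0.006 0.023 0.141 0.335]
18 270 [0.006 0.015 0.131 0.334]
24 516 [0.006 0.014 0.172 0.307]
30 1261 [0.019 0.165 0.216 0.315]
36 2653 [0.046 0.167 0.27  0.319]
42 444 [0.067 0.226 0.326 0.347]
48 319 [0.09  0.144 0.358 0.381]
54 425 [0.087 0.094 0.356 0.384]
```

View pics/s1.png

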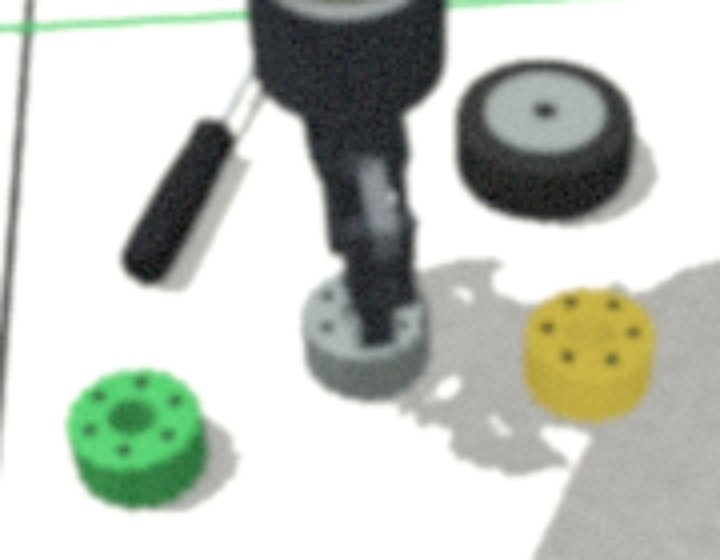

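The finger ends above the wheel's top face (about (378,335) in the crop), so the real tips sit well behind the stated TCP tips. I'll reopen and measure where they are.

Call:
{"op": "carry_out", "data": {"increments": [0,0,0,0,0.068,0,0,0,0,0.068,0,0,0,0,0.068]}}

```text
time_s: 5.48
eef_pos: [0.4647, 0.2143, 0.0153]
tcp_rot: [3.136, 0.191, 0.0]
force: [-0.7, -0.7, -1.0]
grip_width: 0.0679
grip_force: 0.0
```

```bash
cat > tip.py <<'E'
from h import *
o=env.get_obs(); im,d=snapshot("wrist"); P=cloud("wrist",d,o)
Rt=R.from_rotvec(o["tcp_rot"]).as_matrix(); T=(P-o["eef_pos"])@Rt*1000
print(o["eef_pos"],o["grip_width"])
dark=im.max(-1)<70
for s in (-1,1):
    m=dark&(T[...,1]*s>20)&(T[...,1]*s<60)&(np.abs(T[...,0])<14)&(T[...,2]<-18)
    q=T[m]; h,e=np.histogram(q[:,2],np.arange(-80,-14,4)); print(s,dict(zip(e.astype(int),h)))
    k=q[q[:,2]>np.percentile(q[:,2],96)]; print(np.round(k.mean(0)),np.round(k[:,2].max()))
E
python3 tip.py
```

```text
[0.4647049  0.21433593 0.01534748] 0.06789542940316137
-1 {np.int64(-80): np.int64(1083), np.int64(-76): np.int64(645), np.int64(-72): np.int64(199), np.int64(-68): np.int64(391), np.int64(-64): np.int64(325), np.int64(-60): np.int64(354), np.int64(-56): np.int64(317), np.int64(-52): np.int64(296), np.int64(-48): np.int64(254), np.int64(-44): np.int64(254), np.int64(-40): np.int64(198), np.int64(-36): np.int64(143), np.int64(-32): np.int64(43), np.int64(-28): np.int64(0), np.int64(-24): np.int64(0), np.int64(-20): np.int64(0)}
[  2. -35. -38.] -29.0
1 {np.int64(-80): np.int64(1020), np.int64(-76): np.int64(632), np.int64(-72): np.int64(192), np.int64(-68): np.int64(397), np.int64(-64): np.int64(318), np.int64(-60): np.int64(349), np.int64(-56): np.int64(325), np.int64(-52): np.int64(301), np.int64(-48): np.int64(272), np.int64(-44): np.int64(239), np.int64(-40): np.int64(205), np.int64(-36): np.int64(122), np.int64(-32): np.int64(15), np.int64(-28): np.int64(0), np.int64(-24): np.int64(0), np.int64(-20): np.int64(0)}
[  3.  37. -38.] -31.0
```

The tips are actually about 31 mm behind the TCP, or 15 mm above the wheel's top. I'll lower by that amount, stepping carefully.

Call:
{"op": "carry_out", "data": {"increments": [0,0,-0.01,0,0.068,0,0,-0.01,0,0.068,0,0,-0.008,0,0.068,0,0,0,0,0.068,0,0,0,0,0.068]}}

```text
time_s: 6.15
eef_pos: [0.4648, 0.2145, -0.0126]
tcp_rot: [-3.136, -0.191, -0.0]
force: [0.5, -0.9, -0.3]
grip_width: 0.068
grip_force: 0.0
```

```bash
python3 tip.py | grep -v '{'; python3 -c "
from h import *
im,d=snapshot('side');P=cloud('side',d);f,cx,cy,Rm,oc=cam('side')
q=Rm.T@(np.array([.465,.214,.03])-oc);u,v=int(f*q[0]/q[2]+cx),int(f*q[1]/q[2]+cy)
save('s2',cv2.resize(cv2.convertScaleAbs(im[v-50:v+40,u-60:u+60],alpha=1.5),None,fx=5,fy=5))"
```

```text
[ 0.46475619  0.21450868 -0.01257824] 0.06803508908044047
[  3. -34. -38.] -29.0
[  4.  36. -38.] -22.0
```

View pics/s2.png

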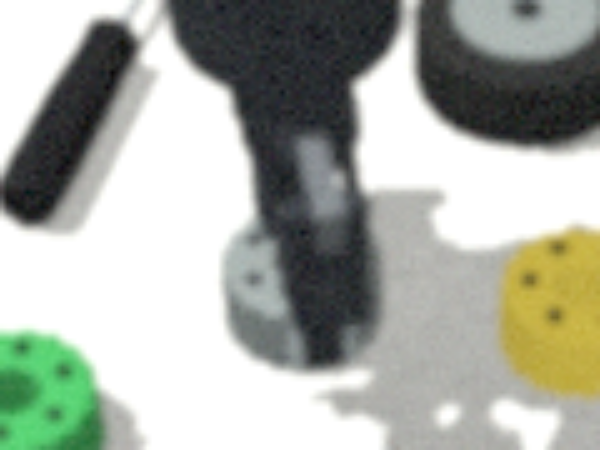

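The finger now covers the side of the wheel, with its tip near (325,360), a little above the table. I'll go down 8 mm more and close gently.

Call:
{"op": "carry_out", "data": {"increments": [0,0,-0.005,0,0.068,0,0,-0.003,0,0.064,0,0,0,0,0.061,0,0,0,0,0.059,0,0,0,0,0.0575]}}

```text
time_s: 6.88
eef_pos: [0.4648, 0.2144, -0.0206]
tcp_rot: [3.136, 0.191, 0.0]
force: [0.0, 0.0, 0.9]
grip_width: 0.0574
grip_force: 0.0
```

Call:
{"op": "carry_out", "data": {"increments": [0,0,0,0,0.0565,0,0,0,0,0.056]}}

```text
time_s: 7.12
eef_pos: [0.4647, 0.2144, -0.0206]
tcp_rot: [3.136, 0.191, 0.0]
force: [0.3, -0.0, 0.2]
grip_width: 0.0557
grip_force: 0.1
```

Call:
{"op": "carry_out", "data": {"increments": [0,0,0,0,0.0556,0,0,0,0,0.0556]}}

```text
time_s: 7.38
eef_pos: [0.4647, 0.2145, -0.0206]
tcp_rot: [-3.136, -0.191, -0.0]
force: [-0.3, 1.3, 0.1]
grip_width: 0.0558
grip_force: 0.3
```

Contact at 55.8 mm. I'll add grip a little at a time.

Call:
{"op": "carry_out", "data": {"increments": [0,0,0,0,0.055,0,0,0,0,0.055]}}

```text
time_s: 7.62
eef_pos: [0.4647, 0.2144, -0.0206]
tcp_rot: [-3.136, -0.191, -0.0]
force: [-0.1, 0.7, 0.2]
grip_width: 0.0546
grip_force: 0.2
```

Call:
{"op": "carry_out", "data": {"increments": [0,0,0,0,0.0542,0,0,0,0,0.0542]}}

```text
time_s: 7.88
eef_pos: [0.4647, 0.2144, -0.0205]
tcp_rot: [3.136, 0.191, 0.0]
force: [-0.7, 0.3, 4.4]
grip_width: 0.0546
grip_force: 16.2
```

Grip is 16 N per pad, which is safe. Lifting.

Call:
{"op": "carry_out", "data": {"increments": [0,0,0.01,0,0.0542,0,0,0.02,0,0.0542,0,0,0.03,0,0.0542,0,0,0.03,0,0.0542,0,0,0.03,0,0.0542]}}

```text
time_s: 8.5
eef_pos: [0.4647, 0.2145, 0.1016]
tcp_rot: [-3.136, -0.192, -0.002]
force: [-0.1, 0.3, -1.3]
grip_width: 0.0543
grip_force: 16.0
```

Call:
{"op": "carry_out", "data": {"increments": [0.005,-0.02,0.01,0.16,0.0542,0.005,-0.02,0,0.16,0.0542,0.005,-0.02,0,0.16,0.0542,0.005,-0.02,0,0.16,0.0542,0.005,-0.02,0,0.16,0.0542]}}

```text
time_s: 9.12
eef_pos: [0.4899, 0.1138, 0.1107]
tcp_rot: [2.809, 1.405, 0.002]
force: [-0.3, -0.2, -0.6]
grip_width: 0.0546
grip_force: 16.0
```

Call:
{"op": "carry_out", "data": {"increments": [0.005,-0.02,0,0.16,0.0542,0.005,-0.02,0,0.16,0.0542,0.005,-0.02,0,0.16,0.0542,0.005,-0.02,0,0.16,0.0542,0.005,-0.02,0,0.16,0.0542]}}

```text
time_s: 9.75
eef_pos: [0.5149, 0.0137, 0.1107]
tcp_rot: [2.04, 2.387, 0.0]
force: [0.0, -0.1, 0.1]
grip_width: 0.0544
grip_force: 16.0
```

Call:
{"op": "carry_out", "data": {"increments": [0.003,-0.015,0,0.16,0.0542,0.002,-0.01,0,0.16,0.0542,0,0,0,0.06,0.0542,0,0,0,0,0.0542,0,0,0,0,0.0542]}}

```text
time_s: 10.38
eef_pos: [0.5197, -0.0105, 0.1099]
tcp_rot: [1.562, 2.725, 0.0]
force: [0.5, -0.3, -0.7]
grip_width: 0.0546
grip_force: 16.0
```

```bash
python3 - <<'E'
from h import *
o=env.get_obs(); im,d=snapshot("wrist"); save("w4",im); P=cloud("wrist",d,o)
print(o["eef_pos"],o["tcp_rot"],o["grip_width"],o["grip_force"],o["joint_pos"])
Rt=R.from_rotvec(o["tcp_rot"]).as_matrix(); print("tool y deg",np.degrees(np.arctan2(Rt[1,1],Rt[0,1])))
np.save("w4P.npy",P)
for r in spotter.masks_of("wrist","wheel")[:3]:
    q=P[r["mask"]]; print(r["confidence"],r["location"],np.nanpercentile(q,[5,50,95],axis=0).round(4).tolist())
t=P[(np.abs(P[...,:2]-o["eef_pos"][:2])<.04).all(-1)]
print(np.histogram(t[:,2],np.arange(0,.2,.01)))
E
```

```text
[ 0.51974071 -0.01054818  0.10994708] [1.56204977e+00 2.72495159e+00 6.15135953e-05] 0.05464361554937426 16.03426947724074 [ 0.79752473  0.34056179 -0.9988969   1.82143     0.31336632  1.14905591
  0.22392392]
tool y deg 30.35393320522589
0.66 [324.5, 343.4] [[0.4944, -0.0327, 0.1391], [0.5171, -0.0072, 0.1613], [0.541, 0.0157, 0.1625]]
0.61 [557.9, 16.2] [[0.5464, 0.1638, 0.0062], [0.5671, 0.1696, 0.0302], [0.5863, 0.1867, 0.0321]]
(array([  286,   121,   200,  3564,  6229,   112,    33,     0,     0,
           0,     0,     0,     0,  1043,  2564,  3724, 17855,  2003,
        5047]), array([0.  , 0.01, 0.02, 0.03, 0.04, 0.05, 0.06, 0.07, 0.08, 0.09, 0.1 ,
       0.11, 0.12, 0.13, 0.14, 0.15, 0.16, 0.17, 0.18, 0.19]))
```

View pics/w4.png

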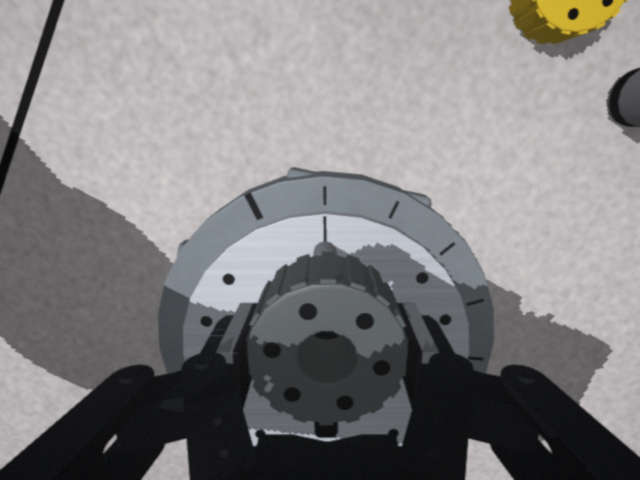

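The wheel is held level at (326,357). The post tip shows behind it at (324,245), in line with the click-1 tick at (324,195). I'll fit the two centres.

```bash
python3 - <<'E'
from h import *
P=np.load("w4P.npy"); im=cv2.imread("pics/w4.png")
e=env.get_obs()["eef_pos"]; print(e)
t=P[(P[...,2]>.1585)&(P[...,2]<.1655)&(np.linalg.norm(P[...,:2]-e[:2],axis=-1)<.036)&(im.max(-1)>40)]
xy=t[:,:2].astype(np.float32); print("wheel top",len(t),cv2.minEnclosingCircle(xy))
print("ellipse",cv2.fitEllipse(cv2.convexHull(xy)))
# bore centre: pixel ~(326,357) on plane z .161
f,cx,cy,Rm,o=cam("wrist",env.get_obs())
def at(u,v,z):
    r=Rm@np.array([(u-cx)/f,(v-cy)/f,1]); return o+r*(z-o[2])/r[2]
print("bore",at(326.5,357,.161))
s=P[235:256,314:335].reshape(-1,3); s=s[(s[:,2]>.046)&(s[:,2]<.08)]; print("post",len(s),s.mean(0),s[s[:,2].argmax()])
print("tip px",at(324,243,.075), "line",at(325,196,.036),at(324.5,232,.041))
E
```

```text
[ 0.519721   -0.01049766  0.10968691]
wheel top 15816 ((0.5173857808113098, -0.005934020970016718), 0.03523250296711922)
ellipse ((0.5193257331848145, -0.010743878781795502), (0.05692516639828682, 0.06964397430419922), 120.10629272460938)
bore [ 0.51926555 -0.01092985  0.161     ]
post 177 [ 0.51544147 -0.00833387  0.05481557] [ 0.51304781 -0.00916931  0.06687178]
tip px [5.10898624e-01 3.23898057e-04 7.50000000e-02] line [0.50176098 0.01659378 0.036     ] [ 0.5126213  -0.00254974  0.041     ]
```

Call:
{"op": "carry_out", "data": {"increments": [0,-0.0025,0,0,0.0542,0,0,-0.02,0,0.0542,0,0,-0.02,0,0.0542,0,0,-0.008,0,0.0542,0,0,0,0,0.0542]}}

```text
time_s: 11.1
eef_pos: [0.5191, -0.0129, 0.0604]
tcp_rot: [-1.559, -2.725, 0.0]
force: [0.0, -0.2, -0.1]
grip_width: 0.0545
grip_force: 16.1
```

```bash
python3 - <<'E'
from h import *
o=env.get_obs(); print(o["eef_pos"],o["force"]); im,d=snapshot("top"); P=cloud("top",d)
e=o["eef_pos"]
for r in spotter.masks_of("wrist","seat")[:1]: print(r["location"])
im,d=snapshot("wrist"); P=cloud("wrist",d,o); save("w5",im)
f,cx,cy,Rm,oc=cam("wrist",o)
def at(u,v,z):
    r=Rm@np.array([(u-cx)/f,(v-cy)/f,1]); return oc+r*(z-oc[2])/r[2]
# bore interior: points inside 9mm of wheel centre, by height
c=e[:2]+[-.0004,-.0004]
m=np.linalg.norm(P[...,:2]-c,axis=-1)<.03
for a,b in ((.03,.045),(.045,.06),(.06,.07),(.07,.078),(.078,.09)):
    q=P[m&(P[...,2]>a)&(P[...,2]<b)]; print(a,b,len(q),q.mean(0) if len(q) else "",np.ptp(q,axis=0) if len(q) else "")
save("w5c",cv2.resize(cv2.convertScaleAbs(im[260:460,220:440],alpha=1.8),None,fx=2.7,fy=2.7))
E
```

```text
[ 0.5191234  -0.01286311  0.06042554] [ 0.02786849 -0.18909489 -0.05918048]
[316.3, 255.4]
0.03 0.045 3350 [0.51010296 0.0018087  0.03960475] [0.05635313 0.04629637 0.01345411]
0.045 0.06 0  
0.06 0.07 0  
0.07 0.078 0  
0.078 0.09 947 [ 0.5118677  -0.00186182  0.08679289] [0.04539354 0.03961026 0.00820427]
```

View pics/w5c.png

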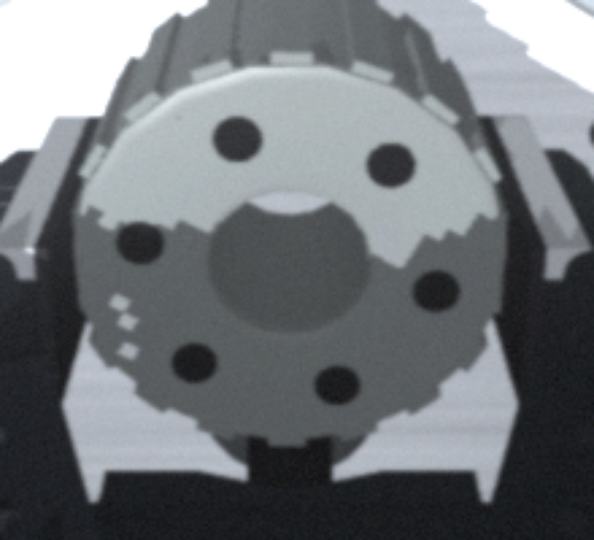

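The bore at (289,262) and the knob bar behind it at (289,460) share one centre line, and the radial distance comes out at 74.9 mm. Lowering slowly.

Call:
{"op": "carry_out", "data": {"increments": [0,0,-0.004,0,0.0542,0,0,-0.004,0,0.0542,0,0,-0.004,0,0.0542,0,0,-0.002,0,0.0542]}}

```text
time_s: 11.75
eef_pos: [0.5195, -0.0132, 0.047]
tcp_rot: [-1.561, -2.726, 0.0]
force: [-0.2, 0.7, -1.0]
grip_width: 0.0547
grip_force: 16.1
```

Call:
{"op": "carry_out", "data": {"increments": [0,0,-0.003,0,0.0542,0,0,-0.003,0,0.0542,0,0,-0.003,0,0.0542,0,0,-0.002,0,0.0542,0,0,0,0,0.0542]}}

```text
time_s: 12.38
eef_pos: [0.5196, -0.0131, 0.0362]
tcp_rot: [-1.561, -2.726, -0.0]
force: [0.4, -0.1, 0.4]
grip_width: 0.0545
grip_force: 16.1
```

Call:
{"op": "carry_out", "data": {"increments": [0,0,-0.003,0,0.0542,0,0,-0.003,0,0.0542,0,0,-0.003,0,0.0542,0,0,0,0,0.0542]}}

```text
time_s: 12.88
eef_pos: [0.5195, -0.0131, 0.027]
tcp_rot: [-1.561, -2.726, 0.0]
force: [-0.3, 0.2, -1.5]
grip_width: 0.0544
grip_force: 16.1
```

Call:
{"op": "carry_out", "data": {"increments": [0,0,-0.003,0,0.0542,0,0,-0.002,0,0.0542,0,0,0,0,0.0542]}}

```text
time_s: 13.25
eef_pos: [0.5196, -0.0131, 0.0222]
tcp_rot: [-1.56, -2.726, 0.0]
force: [0.1, 0.8, -0.0]
grip_width: 0.0548
grip_force: 16.1
```

Call:
{"op": "carry_out", "data": {"increments": [0,0,-0.001,0,0.0542,0,0,-0.0005,0,0.0542]}}

```text
time_s: 13.5
eef_pos: [0.5197, -0.0132, 0.0208]
tcp_rot: [1.561, 2.726, 0.0]
force: [0.8, 0.1, -0.6]
grip_width: 0.0543
grip_force: 16.1
```

Call:
{"op": "carry_out", "data": {"increments": [0,0,-0.0005,0,0.0555,0,0,0,0,0.058,0,0,0,0,0.064,0,0,0,0,0.072,0,0,0,0,0.072]}}

```text
time_s: 14.12
eef_pos: [0.5197, -0.0132, 0.0204]
tcp_rot: [1.561, 2.726, 0.0]
force: [0.1, 0.3, -0.3]
grip_width: 0.0719
grip_force: 0.0
```

Call:
{"op": "carry_out", "data": {"increments": [0,0,0.01,0,0.072,0,0,0.02,0,0.072,0,0,0.03,0,0.06,0,0,0.03,0,0.055,0,0,0,0,0.055]}}

```text
time_s: 14.75
eef_pos: [0.5214, -0.013, 0.1137]
tcp_rot: [1.558, 2.722, 0.002]
force: [-0.6, -0.4, -0.2]
grip_width: 0.0552
grip_force: 0.0
```

```bash
python3 - <<'E'
from h import *
o=env.get_obs(); print(o["eef_pos"],o["force"])
for n in ("top","wrist"):
    o=env.get_obs(); im,d=snapshot(n); P=cloud(n,d,o); save("r_"+n,im)
    c=np.array([.5195,-.013]); m=np.linalg.norm(P[...,:2]-c,axis=-1)<.036
    t=P[m&(P[...,2]>.064)&(P[...,2]<.074)]
    g=np.c_[t[:,:2],np.ones(len(t))]; co=np.linalg.lstsq(g,t[:,2],rcond=None)[0]
    print(n,len(t),cv2.minEnclosingCircle(t[:,:2].astype(np.float32)),"z",np.median(t[:,2]),"slope",co[:2])
    k=P[(np.linalg.norm(P[...,:2]-[.5577,-.0772],axis=-1)<.035)&(P[...,2]>.087)&(P[...,2]<.098)]
    print(len(k),cv2.minAreaRect(k[:,:2].astype(np.float32)) if len(k)>5 else "")
save("both",np.vstack([cv2.resize(cv2.imread("pics/r_top.png")[...,::-1][125:300,345:520],(420,420)).repeat(1,0)])) 
E
```

```text
[ 0.52143262 -0.01297979  0.11374365] [-0.59951975 -0.37348024 -0.18457924]
top 809 ((0.519145131111145, -0.01205463893711567), 0.028783543035387993) z 0.07124610993856872 slope [ 0.01380577 -0.0122769 ]
0 
wrist 7097 ((0.5189353823661804, -0.014151252806186676), 0.02931065484881401) z 0.07208529109870121 slope [ 0.00501802 -0.01222754]
1785 ((0.5567055344581604, -0.077558234333992), (0.013551605865359306, 0.04971417784690857), 30.770694732666016)
```

View pics/r_wrist.png

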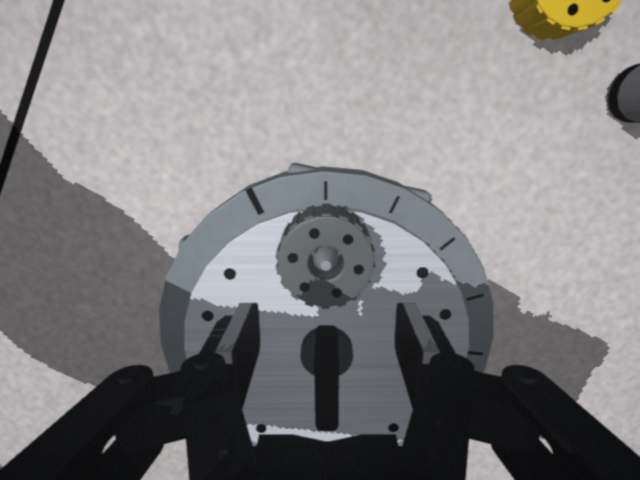

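The wheel is seated flat, with its top at 71 mm and the post tip showing in the bore at (325,258). The bar knob shows at (326,378), in line with the jaws. Moving over the knob.

Call:
{"op": "carry_out", "data": {"increments": [0.0125,-0.0214,0,0,0.055,0.0125,-0.0214,0,0,0.055,0.0125,-0.0214,0,0.004,0.055,0,0,-0.02,0,0.055,0,0,0,0,0.055]}}

```text
time_s: 15.48
eef_pos: [0.5558, -0.0775, 0.0881]
tcp_rot: [-1.554, -2.726, 0.001]
force: [-0.6, 0.7, -1.1]
grip_width: 0.0549
grip_force: 0.0
```

```bash
python3 tip.py | grep -v '{'; python3 - <<'E'
from h import *
o=env.get_obs(); im,d=snapshot("wrist"); P=cloud("wrist",d,o)
k=P[(np.linalg.norm(P[...,:2]-[.5577,-.0772],axis=-1)<.032)&(P[...,2]>.087)&(P[...,2]<.098)&(im.max(-1)<70)]
print(len(k),cv2.minAreaRect(k[:,:2].astype(np.float32)),np.median(k[:,2]))
E
```

```text
[ 0.55580942 -0.07748485  0.08806754] 0.05494642669139383
[  2. -31. -36.] -26.0
[  2.  30. -37.] -27.0
2936 ((0.5571274757385254, -0.07749238610267639), (0.013882852159440517, 0.049520671367645264), 30.522537231445312) 0.0929957420526058
```

Call:
{"op": "carry_out", "data": {"increments": [0,0,-0.02,0,0.055,0,0,-0.02,0,0.05,0,0,-0.012,0,0.04,0,0,0,0,0.03,0,0,0,0,0.022]}}

```text
time_s: 16.2
eef_pos: [0.5575, -0.0772, 0.0387]
tcp_rot: [1.555, 2.729, 0.001]
force: [0.3, 0.3, 0.5]
grip_width: 0.0219
grip_force: 0.0
```

Call:
{"op": "carry_out", "data": {"increments": [0,0,0,0,0.018,0,0,0,0,0.015,0,0,0,0,0.012,0,0,0,0,0.008]}}

```text
time_s: 16.7
eef_pos: [0.5579, -0.0772, 0.0389]
tcp_rot: [1.555, 2.729, 0.001]
force: [2.1, 1.3, 4.0]
grip_width: 0.0132
grip_force: 58.4
```

Knob gripped. Turning anticlockwise to home.

Call:
{"op": "carry_out", "data": {"increments": [0,0,0,0.08,0.008,0,0,0,0.08,0.008,0,0,0,0.08,0.008,0,0,0,0.08,0.008,0,0,0,0.08,0.008]}}

```text
time_s: 17.32
eef_pos: [0.558, -0.0771, 0.0389]
tcp_rot: [0.977, 2.984, 0.001]
force: [2.3, 0.7, 3.8]
grip_width: 0.0129
grip_force: 58.6
```

```bash
cat > st.py <<'E'
from h import *
o=env.get_obs(); Rt=R.from_rotvec(o["tcp_rot"]).as_matrix()
print("t",o["time_s"],"tool y deg",np.degrees(np.arctan2(Rt[1,1],Rt[0,1])),"F",o["force"].round(1),"M",o["moment"].round(2),"g",o["grip_width"],o["eef_pos"].round(4))
im,d=snapshot("top"); P=cloud("top",d); Q=P[...,:2]-[.5575,-.0773]; r=np.linalg.norm(Q,axis=-1)
m=(P[...,2]>.062)&(P[...,2]<.08)&(r>.04)&(r<.11); 
m=cv2.morphologyEx(m.astype(np.uint8),cv2.MORPH_OPEN,np.ones((3,3)))>0
t=P[m]; 
if len(t)>20:
    c=cv2.minEnclosingCircle(t[:,:2].astype(np.float32)); a=np.degrees(np.arctan2(c[0][1]+.0773,c[0][0]-.5575)); print("wheel",len(t),c,"ang",a,"zmed",np.median(t[:,2]), "mean ang",np.degrees(np.arctan2(*(t.mean(0)[[1,0]]-[-.0773,.5575]))))
E
python3 st.py
```

```text
t 17.325 tool y deg 53.73632320549847 F [2.3 0.7 3.8] M [ 0.16 -0.47  0.09] g 0.012899196173278865 [ 0.558  -0.0771  0.0389]
wheel 1107 ((0.4978366792201996, -0.03287804126739502), 0.02917451784014702) ang 143.33069997926157 zmed 0.07137192766115397 mean ang 143.46263273952806
```

Call:
{"op": "carry_out", "data": {"increments": [0,0,0,0.02,0.008,0,0,0,0.02,0.008,0,0,0,0.02,0.008,0,0,0,0,0.008]}}

```text
time_s: 17.88
eef_pos: [0.558, -0.0771, 0.0389]
tcp_rot: [0.897, 3.01, 0.002]
force: [4.1, 3.9, 4.6]
grip_width: 0.0131
grip_force: 69.5
```

```bash
python3 st.py
```

```text
t 17.875 tool y deg 56.80168198060585 F [4.1 3.9 4.6] M [ 0.43 -0.56 -1.53] g 0.013077627689621098 [ 0.558  -0.0771  0.0389]
wheel 1112 ((0.49651142954826355, -0.03403623774647713), 0.029042968526482582) ang 144.64906641567347 zmed 0.07135886077606196 mean ang 144.51344269288734
```

Home stop reached: the moment is -1.5 N m and the wheel bears 144.5°. Turning clockwise, one click at a time.

Call:
{"op": "carry_out", "data": {"increments": [0,0,0,-0.09,0.008,0,0,0,-0.09,0.008,0,0,0,-0.09,0.008,0,0,0,-0.09,0.008,0,0,0,-0.09,0.008]}}

```text
time_s: 18.55
eef_pos: [0.5579, -0.0772, 0.0389]
tcp_rot: [1.547, 2.733, 0.001]
force: [2.7, 1.8, 5.7]
grip_width: 0.0131
grip_force: 58.9
```

```bash
python3 st.py
```

```text
t 18.55 tool y deg 30.975250738310972 F [2.7 1.8 5.7] M [ 0.14 -0.44 -0.14] g 0.01313617426758607 [ 0.5579 -0.0772  0.0389]
wheel 1070 ((0.5192785263061523, -0.012823747470974922), 0.029041878879070282) ang 120.65943011215299 zmed 0.07130171433573024 mean ang 121.20455900107356
```

Call:
{"op": "carry_out", "data": {"increments": [0,0,0,-0.084,0.008,0,0,0,-0.084,0.008,0,0,0,-0.084,0.008,0,0,0,-0.084,0.008,0,0,0,-0.084,0.008]}}

```text
time_s: 19.23
eef_pos: [0.5576, -0.0773, 0.0389]
tcp_rot: [2.081, 2.352, 0.001]
force: [1.9, 1.4, 6.3]
grip_width: 0.0132
grip_force: 59.1
```

```bash
python3 st.py
```

```text
t 19.225 tool y deg 7.000156003335458 F [1.9 1.4 6.3] M [ 0.23 -0.26 -0.11] g 0.013233967576713598 [ 0.5576 -0.0773  0.0389]
wheel 1066 ((0.5489312410354614, -0.002983604557812214), 0.0293505247682333) ang 96.577219982885 zmed 0.07139459592225977 mean ang 97.57548634461781
```

Click 2 reached. On to the third, slowing at the end.

Call:
{"op": "carry_out", "data": {"increments": [0,0,0,-0.09,0.008,0,0,0,-0.09,0.008,0,0,0,-0.09,0.008,0,0,0,-0.08,0.008,0,0,0,-0.05,0.008]}}

```text
time_s: 19.9
eef_pos: [0.5575, -0.0772, 0.0389]
tcp_rot: [2.507, 1.893, 0.001]
force: [1.9, 1.4, 6.3]
grip_width: 0.0133
grip_force: 59.1
```

Call:
{"op": "carry_out", "data": {"increments": [0,0,0,-0.01,0.008,0,0,0,-0.005,0.008,0,0,0,0,0.008]}}

```text
time_s: 20.27
eef_pos: [0.5575, -0.0773, 0.0389]
tcp_rot: [2.519, 1.876, 0.001]
force: [1.1, 2.2, 7.7]
grip_width: 0.0134
grip_force: 59.2
```

```bash
python3 st.py
```

```text
t 20.275 tool y deg -16.632644791674387 F [1.1 2.2 7.7] M [ 0.25 -0.07 -0.17] g 0.013432782531627798 [ 0.5575 -0.0773  0.0389]
wheel 1057 ((0.5793120265007019, -0.005542594473809004), 0.02930337004363537) ang 73.09235433168189 zmed 0.07132647680111825 mean ang 73.9887179827079
```

Call:
{"op": "carry_out", "data": {"increments": [0,0,0,-0.008,0.008,0,0,0,0,0.008,0,0,0,0,0.008,0,0,0,0,0.008]}}

```text
time_s: 20.82
eef_pos: [0.5575, -0.0773, 0.0389]
tcp_rot: [2.526, 1.867, 0.001]
force: [1.0, 2.1, 6.9]
grip_width: 0.013
grip_force: 59.2
```

```bash
python3 st.py; python3 -c "
from rig import env
print(abs(env.get_obs()['qvel']).max()); print(env.close_job())"
```

```text
t 20.825 tool y deg -17.079709434771445 F [1.  2.1 6.9] M [ 0.29 -0.12 -0.06] g 0.013033763137312037 [ 0.5575 -0.0773  0.0389]
wheel 1050 ((0.5794646739959717, -0.005692754872143269), 0.02902602218091488) ang 72.94722540453762 zmed 0.07135724017486805 mean ang 73.76399171158458
0.0021388830066944703
the job is handed in; nothing more can be done
None
```

I seated the grey wheel flat on its post, turned the plate back to the home stop, then clockwise to the third click, and handed the job in at 20.8 s, still holding the knob there with the wheel on its post; no verdict was returned.

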